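# Seat the filter funnel in the taper of the vacuum receiver

### The job

Lift the white filter funnel out of its bench holder and set its tapered foot into the black rubber taper seat on top of the glass filter receiver, then let go so that it drops in and finds its own centre. After that press the funnel straight down, so that the seat slides down with it, until its flange sits flush and firm on the grey collar (press there with about 18 N for a moment, never with more than 35 N), and leave it standing upright and free. Do not disturb the beaker, vial and dropper bottle nearby.

Things in the scene. Friction and masses are not known exactly. Their poses are not given: they have to be found in the camera images.
- funnel_center (a point): Centre, half-way up on the axis, of the loose white ceramic filter funnel: 80 mm tall, about 0.14 kg, z up its axis. Upper part: open straight cup 55 mm across outside (the grasp), wall 4 mm, from 3 mm below this point to the rim 40 mm above it. It starts hanging upright in the holder with its flange on the plate.
- funnel: The same funnel; origin at the centre of its underside (40 mm below funnel_center), z up its axis. Its tapered foot is a solid cone of radius 10 mm at the underside, 21.3 mm at 32 mm height; there a flat flange 66 mm across, 5 mm thick (32 to 37 mm height) separates it from the cup.
- holder: Fixed aluminium bench holder: square plate 90 x 90 mm on four posts, top at 52 mm, with a 48.5 mm through hole in its middle in which the funnel hangs (its underside 20 mm above the worktop). Origin at the centre of its underside, z up.
- receiver: Fixed glass filter receiver on a round steel foot 104 mm across; short side arm to its own +x, 66 mm out. Origin at the centre of its underside, z up. On its neck a rigid grey collar (75 mm across, 53 mm bore, flat top), and in the collar's bore, standing proud of it, the black rubber taper seat.
- seat_nominal (a point): On the receiver's axis, 125 mm above its origin: nominal mouth centre of the seat (truly up to 3 mm off in x, y and z, unmeasured). It is an open cone of the funnel's taper, radius 20 mm at the top, 14 at the bottom, 17 mm tall. The resting funnel's centre is 12 mm above the mouth; its weight does not move the seat. Pushed down, the seat slides with a steady drag of about 9 N and stays where left.
- collar_nominal (a point): On the receiver's axis, 119 mm above its origin: nominal height of the collar's flat top, the rigid stop for the funnel's flange (truly within 4 mm of it, unmeasured and different each time). When the flange is flush the funnel's centre is 8 mm above the true collar top, 3 to 18 mm lower than when it rested in the raised seat.
- beaker_mid (a point): Bystander: centre, half-way up, of a small glass beaker, 56 mm across, 62 mm tall, standing on the worktop.
- vial_mid (a point): Bystander: centre, half-way up, of a small glass vial with a black cap, 27 mm across, 62 mm tall.
- dropper_mid (a point): Bystander: centre, half-way up, of an amber dropper bottle, 38 mm across, 106 mm tall.
Things that resemble listed ones, but are neither listed nor needed, are in the scene too. Leave any brown or yellow look-alike of the holder alone.

How it is judged:
By the outcome, as a careful person would: the job done as asked, in the order asked, and still so for the second after the job is handed in, with the robot touching nothing.
It also fails if it takes over 67 s, if anything falls off the work surface, if the arm or the gripper's body presses on something with over 40 N, if the wrist force passes 120 N, or if a joint passes its speed limit or range.

### The arm

A 6-joint arm with a two-finger parallel gripper is mounted at the origin on a cart in front of the work surface, level with it; the furniture and walls round the work are solid. World frame = base frame: x ahead of the robot, y to its left, z up, the work surface at z = 0. Lengths are in m, angles in rad, forces in N, time in s.
With the tool pointing down it reaches from about 0.35 to 0.725 m from the base axis. Payload 6 kg.
Tool frame: the origin (TCP) lies midway between the tips of the shut fingers; the grasp point (between the pads) lies 19 mm behind it (env.pinch_z is the distance from the TCP to the grasp point, in m); z points along the fingers, y is the direction in which the jaws open and shut (so a half turn about z gives the same grasp; the last joint's range is limited). The gripper opens to 85 mm and grips with 20 to 120 N. Pads are 22 mm wide; open, the fingers measure 114 mm over their backs; the gripper's body (76 mm by 85 mm) begins 54 mm behind the grasp point. The pads swing forward as they close: fully open they stand 13 mm farther back than shut.
Start: joints at [-0.94, 0.04, 0.085, 0, -1.615, -0.334], TCP at [0.175, -0.574, 0.231] pointing down, gripper open.
Joint ranges: [-2.56, 2.56], [-1.29, 2.01], [-1.08, 1.49], [-3.29, 1.98], [-2.81, -0.18], [-2.99, 2.99]. Speed limits (rad/s): [2.57, 2.57, 3.01, 3.14, 3.14, 3.14].

### API

Orientations are given as [roll, pitch, yaw] about the fixed x, y, z axes, in that order (R = Rz(yaw) Ry(pitch) Rx(roll)).
In Python, from cell import env gives the robot as it stands.
- The arm moves only by the tool send_rows, never from a script. Its argument "rows" is a list of rows, each a list of 3 entries, a list of its own where there are three numbers: the shift along the tool's x, y, z as a fraction of full scale, then the turn, a rotation vector about the tool's x, y, z as a fraction of full scale, then the finger opening in mm, from 0 to 85.4. In form: [[[dx, dy, dz], [wx, wy, wz], claw], ...]. A call has 1 to 8 rows; each row is the pose to reach, as a shift and turn from the pose commanded when the call began, along the tool's axes at that moment, turning the shorter way round; what a row does not reach only later rows make up. Full scale, the value 1, is 0.5 m for a shift and 360 degrees for a turn. A row lasts 1/12 s, in which the tool goes at most 41.7 mm and 7.16 degrees, less where a joint would pass 70% of its speed; a pose out of reach is approached as far as the arm can. A call with a number of a shift or a turn outside -1 to 1 is refused whole. A call with a gripper value outside its range is refused whole. The fingers move at their own pace and stop on an object; "squeeze" is the grip in N (left out, the last holds). Time passes only in rows, so rows that repeat a pose let the fingers close. It gives the time, the measured TCP pose, the force and the opening at its end, in the units of the state.
- env.get_state(): the state, without advancing time (a new reading comes with each control period).
- env.get_image(name): name is "side" or "top" or "wrist"; returns a dict with "frame" (400x640x3 uint8, red, green, blue), "z_map" (400x640 float32, m along the optical axis (not along the pixel's ray), 0 where there is no reading), "camera_matrix" (3x3 intrinsics, pixels), "world_from_camera" (4x4, takes a point from camera to world coordinates). Camera axes: x right, y up, looking along -z (the intrinsics and any distortion apply to the point x, -y, -z); pixel columns grow to the right and rows downward; lengths in m; the calibration is good to about 2 mm. A picture is of the moment at which its call begins.
- env.finish_job(): hands the job in, once; it reports no verdict.
The state is a dict: "clock": time; "qpos": joint angles; "dq": joint speeds; "joint_torque": joint torques, N m; "tool_pos": TCP position; "tool_rot": TCP orientation; "force": force on the tool from outside, world axes, zero at the start; "ft_torque": the same for the moment, N m; "opening": finger opening in m.
Only numpy, scipy, OpenCV 4.12 (cv2) and the standard library are available. Lean on these libraries where they do the work, as an engineer would, in place of code of your own. Each camera call takes 0.05 s, during which the arm holds its last target.

## Working session

There is one attempt and no reset: what is moved stays moved. The work goes in short steps, Python scripts to look and compute and a tool call to move; the robot and the scene stay as the last step left them, time stands still between calls to the robot, and variables do not carry over. Pictures are saved under pics/ and viewed, and the job is handed in when it is done.

Besides the shell and the picture viewer there is one more tool, called as name(argument=value, ...), one argument or row to a line, values as JSON. send_rows: Moves the arm, as the interface text tells. Shift numbers are shares of 0.5 m and turn numbers shares of 360 degrees, none past 1 either way. Its arguments: {"type":"object","properties":{"rows":{"type":"array","items":{"type":"array"}},"squeeze":{"type":"number"}},"required":["rows"]}

```bash
ls; mkdir -p pics; cat > h.py <<'E'
import numpy as np, cv2
from cell import env
def grab(n,tag):
    im=env.get_image(n); cv2.imwrite(f'pics/{tag}.png',im['frame'][:,:,::-1])
    np.savez(f'pics/{tag}.npz',**im); return im
def load(tag): return dict(np.load(f'pics/{tag}.npz'))
def ray(im,u,v):
    K=im['camera_matrix'];T=im['world_from_camera']
    d=np.array([(u-K[0,2])/K[0,0],-(v-K[1,2])/K[1,1],-1.0])
    return T[:3,3],T[:3,:3]@d
def plane(im,u,v,z):
    o,d=ray(im,u,v); return o+d*(z-o[2])/d[2]
def pt(im,u,v):
    o,d=ray(im,u,v); return o+d*im['z_map'][int(v),int(u)]
def cloud(im):
    K=im['camera_matrix'];T=im['world_from_camera'];z=im['z_map']
    v,u=np.mgrid[:z.shape[0],:z.shape[1]]
    P=np.stack([(u-K[0,2])/K[0,0]*z,-(v-K[1,2])/K[1,1]*z,-z],-1)
    W=P@T[:3,:3].T+T[:3,3]; W[z==0]=np.nan; return W
E
python3 - <<'E'
from h import *
for n in ['side','top','wrist']:
    im=grab(n,n+'0'); print(n,im['camera_matrix'].round(1).tolist(),im['world_from_camera'].round(3).tolist(),[k for k in im])
print(env.get_state(), env.pinch_z)
E
```

```text
pics
side [[505.2, 0.0, 323.4], [0.0, 505.2, 204.8], [0.0, 0.0, 1.0]] [[-0.994, 0.053, -0.1, 0.387], [-0.113, -0.447, 0.887, 1.123], [0.003, 0.893, 0.45, 0.67], [0.0, 0.0, 0.0, 1.0]] ['frame', 'z_map', 'camera_matrix', 'world_from_camera']
top [[389.6, 0.0, 320.1], [0.0, 389.6, 204.7], [0.0, 0.0, 1.0]] [[-0.0, 0.995, -0.099, 0.432], [-1.0, 0.0, 0.005, 0.003], [0.005, 0.099, 0.995, 1.122], [0.0, 0.0, 0.0, 1.0]] ['frame', 'z_map', 'camera_matrix', 'world_from_camera']
wrist [[315.5, 0.0, 315.6], [0.0, 315.5, 203.9], [0.0, 0.0, 1.0]] [[-0.292, -0.915, -0.277, 0.106], [0.956, -0.279, -0.086, -0.594], [0.001, -0.29, 0.957, 0.372], [0.0, 0.0, 0.0, 1.0]] ['frame', 'z_map', 'camera_matrix', 'world_from_camera']
{'clock': 0.15, 'qpos': array([-9.40247424e-01,  4.06969916e-02,  8.40457751e-02, -3.46458385e-04,
       -1.61552002e+00, -3.33676177e-01]), 'dq': array([ 0.00014858, -0.00431545,  0.00303565,  0.00020844, -0.00082474,
       -0.00021017]), 'joint_torque': array([-2.05309872e-03, -3.68617237e+01,  3.47692966e+01,  6.93621352e+00,
       -4.42998949e-03,  1.95880943e-05]), 'tool_pos': array([ 0.17549   , -0.5734917 ,  0.23049625]), 'tool_rot': array([ 3.14018022e+00, -1.23265089e-04, -2.84470459e+00]), 'force': array([-0.28379316, -0.21773078,  0.01953915]), 'ft_torque': array([-0.00822745,  0.02440985,  0.00789662]), 'opening': 0.08556639220103339} 0.0187
```

View pics/side0.png

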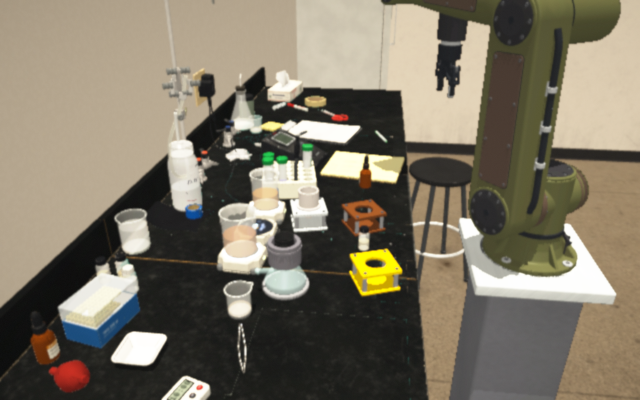

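View pics/top0.png

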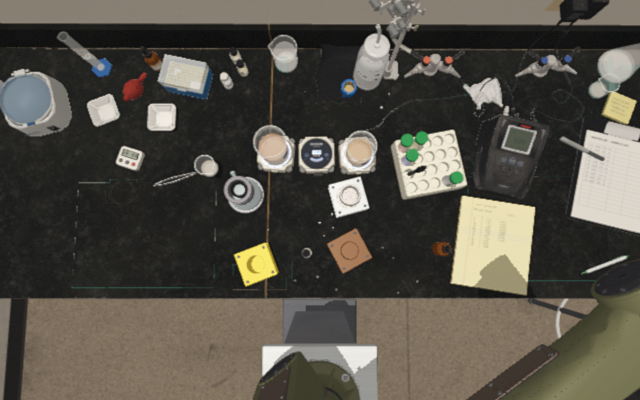

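The white cup stands in the aluminium holder at side (308,197) and top (349,196). The brown holder at top (350,250) and the yellow one at top (256,264) are empty look-alikes. The receiver is at side (286,265) and top (241,192). Next I confirm this in one enlarged crop and measure.

```bash
python3 - <<'E'
from h import *
s=load('side0');t=load('top0')
a=cv2.resize(s['frame'][165:305,225:415],None,fx=4,fy=4,interpolation=cv2.INTER_CUBIC)
cv2.imwrite('pics/c1.png',a[:,:,::-1])
b=cv2.resize(t['frame'][120:290,215:415],None,fx=4,fy=3.5,interpolation=cv2.INTER_CUBIC)
b=cv2.resize(t['frame'][130:280,215:415],None,fx=4,fy=4,interpolation=cv2.INTER_CUBIC)
cv2.imwrite('pics/c2.png',b[:,:,::-1])
for nm,im,ps in (('side',s,[(308,190),(308,202),(310,222),(285,240),(285,262),(285,285),(239,300),(364,238),(366,180)]),('top',t,[(349,196),(339,196),(365,207),(239,190),(232,190),(243,208),(206,166),(307,253),(441,249)])):
    for p in ps: print(nm,p,pt(im,*p).round(3))
E
```

```text
side (308, 190) [ 0.566 -0.101  0.092]
side (308, 202) [ 0.56  -0.056  0.078]
side (310, 222) [ 0.558 -0.071  0.01 ]
side (285, 240) [0.576 0.19  0.106]
side (285, 262) [0.566 0.248 0.087]
side (285, 285) [0.566 0.254 0.033]
side (239, 300) [0.643 0.338 0.051]
side (364, 238) [0.407 0.05  0.041]
side (366, 180) [ 0.416 -0.325  0.03 ]
top (349, 196) [ 0.562 -0.082  0.062]
top (339, 196) [ 0.562 -0.055  0.057]
top (365, 207) [ 0.532 -0.126  0.056]
top (239, 190) [0.576 0.216 0.077]
top (232, 190) [0.57  0.226 0.118]
top (243, 208) [0.532 0.214 0.027]
top (206, 166) [0.655 0.326 0.013]
top (307, 253) [0.407 0.033 0.06 ]
top (441, 249) [ 0.417 -0.331  0.06 ]
```

View pics/c1.png

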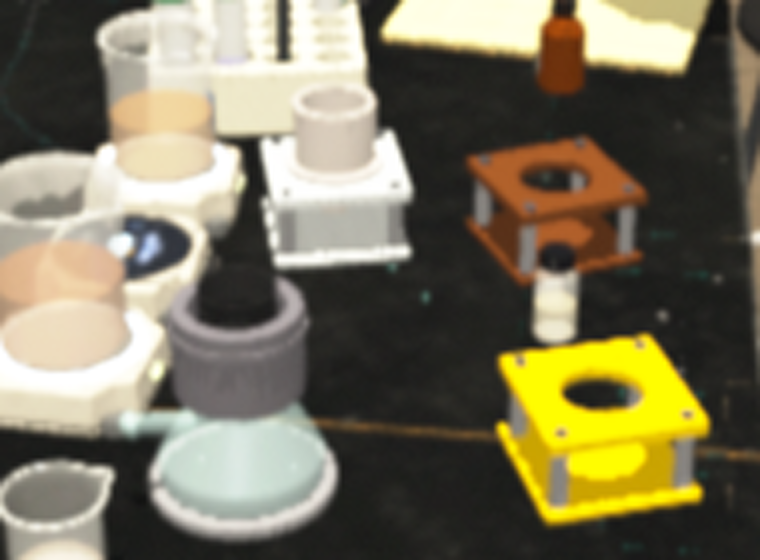

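View pics/c2.png

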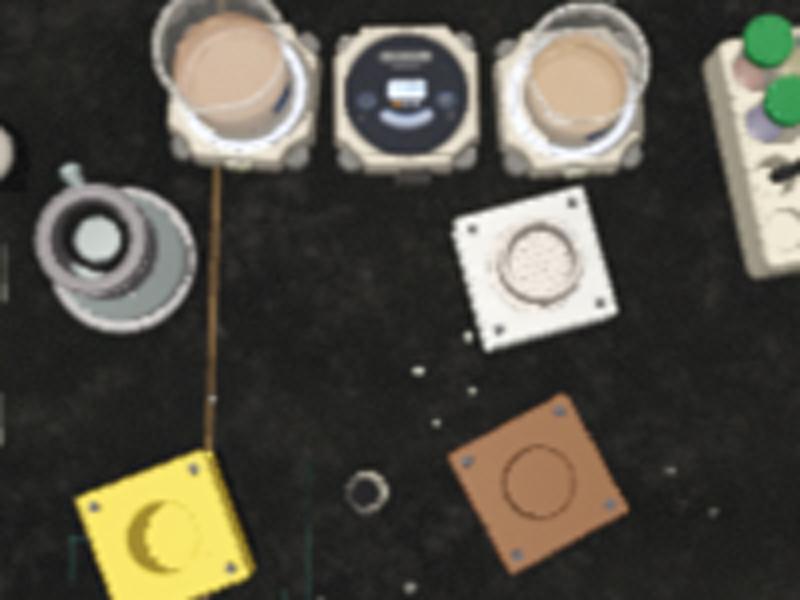

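```bash
cat >> h.py <<'E'
from scipy.spatial.transform import Rotation as R
def go(p,yaw,cur=None):
    s=env.get_state(); p0=np.array(s['tool_pos']);R0=R.from_euler('xyz',s['tool_rot'])
    Rt=R.from_euler('xyz',[np.pi,0,yaw])
    d=R0.inv().apply(np.array(p)-p0); w=(R0.inv()*Rt).as_rotvec()
    print('shift',(d/0.5).round(5),'turn',(w/(2*np.pi)).round(5),'rows',np.linalg.norm(d)/.0417)
E
python3 - <<'E'
from h import *
go([0.56,-0.08,0.26],np.pi)
E
```

```text
shift [-1.02411  0.71891 -0.05812] turn [ 2.200e-04 -5.000e-05  4.725e-02] rows 15.019199450997597
```

View pics/wrist0.png

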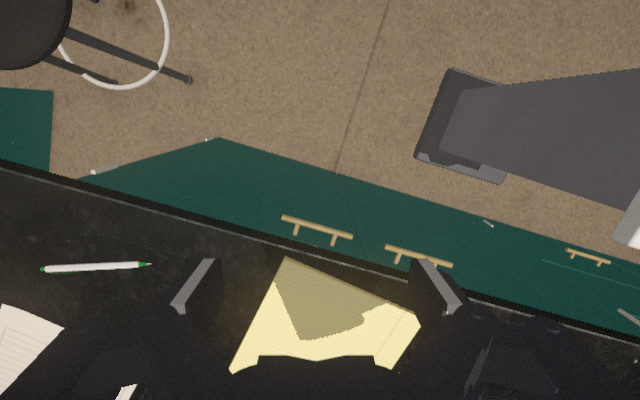

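send_rows(
  rows=[
    [[-1,0.68,-0.06],[0,0,0.047],85],
    [[-1,0.68,-0.06],[0,0,0.047],85],
    [[-1,0.68,-0.06],[0,0,0.047],85],
    [[-1,0.68,-0.06],[0,0,0.047],85],
    [[-1,0.68,-0.06],[0,0,0.047],85],
    [[-1,0.68,-0.06],[0,0,0.047],85],
    [[-1,0.68,-0.06],[0,0,0.047],85],
    [[-1,0.68,-0.06],[0,0,0.047],85],
  ],
)

```text
clock: 0.82
tool_pos: [0.3806, -0.3177, 0.2476]
tool_rot: [3.141, 0.0, -3.14]
force: [1.1, -1.4, -0.1]
opening: 0.0849
```

```bash
python3 - <<'E'
from h import *
go([0.635,-0.08,0.26],np.pi)
E
```

```text
shift [-0.50959  0.47472 -0.02456] turn [2.0e-05 6.0e-05 2.4e-04] rows 8.355925918716173
```

send_rows(
  rows=[
    [[-0.49,0.455,-0.025],[0,0,0],85],
    [[-0.49,0.455,-0.025],[0,0,0],85],
    [[-0.49,0.455,-0.025],[0,0,0],85],
    [[-0.49,0.455,-0.025],[0,0,0],85],
    [[-0.49,0.455,-0.025],[0,0,0],85],
    [[-0.49,0.455,-0.025],[0,0,0],85],
    [[-0.49,0.455,-0.025],[0,0,0],85],
    [[-0.49,0.455,-0.025],[0,0,0],85],
  ],
)

```text
clock: 1.48
tool_pos: [0.6247, -0.0908, 0.2598]
tool_rot: [3.141, -0.0, -3.14]
force: [0.7, -1.1, -0.4]
opening: 0.0849
```

send_rows(
  rows=[
    [[0,0,0],[0,0,0],85],
    [[0,0,0],[0,0,0],85],
    [[0,0,0],[0,0,0],85],
  ],
)

```text
clock: 1.73
tool_pos: [0.6235, -0.0925, 0.2593]
tool_rot: [-3.141, -0.001, -3.14]
force: [-0.9, 0.4, 0.4]
opening: 0.085
```

```bash
python3 - <<'E'
from h import *
im=grab('wrist','w1'); print(env.get_state()['tool_pos'],im['world_from_camera'].round(4).tolist())
E
```

```text
[ 0.62327139 -0.09305339  0.26007492] [[-0.0015, -0.9573, -0.2889, 0.5509], [1.0, -0.0015, 0.0, -0.0916], [-0.0005, -0.2889, 0.9573, 0.4008], [0.0, 0.0, 0.0, 1.0]]
```

View pics/w1.png

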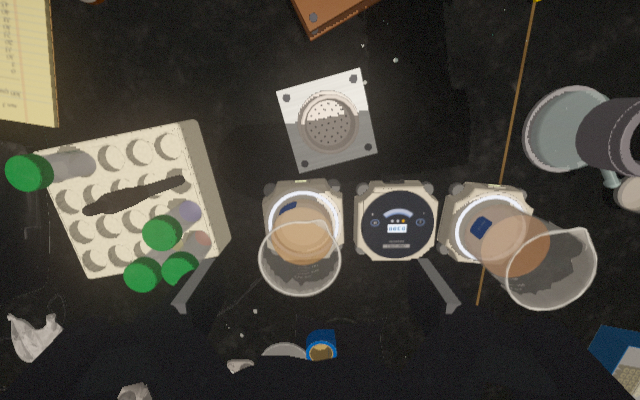

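The funnel rim shows at wrist (328,121) on the white plate, almost directly below the camera. Next is an enlarged crop and an edge fit.

```bash
python3 - <<'E'
from h import *
im=load('w1')
c=cv2.resize(im['frame'][60:180,270:390],None,fx=5,fy=5,interpolation=cv2.INTER_CUBIC)
cv2.imwrite('pics/c3.png',c[:,:,::-1])
W=cloud(im)
for v in range(85,160,6): print(v,[f"{z*1000:.0f}" for z in W[v,285:380:5,2]])
E
```

```text
85 ['1', '-0', '-1', '51', '52', '50', '51', '49', '50', '51', '51', '51', '50', '51', '51', '50', '-2', '-2', '-3']
91 ['50', '51', '51', '49', '50', '49', '49', '56', '57', '56', '57', '50', '51', '52', '50', '50', '-0', '-1', '-2']
97 ['52', '51', '51', '51', '50', '56', '56', '99', '98', '98', '99', '99', '57', '51', '49', '51', '51', '-1', '-2']
103 ['52', '50', '50', '50', '56', '98', '97', '60', '59', '59', '59', '60', '100', '98', '50', '51', '51', '-1', '-1']
109 ['50', '51', '49', '55', '99', '60', '59', '60', '60', '60', '58', '60', '60', '97', '97', '50', '53', '-3', '-1']
115 ['51', '51', '52', '56', '98', '60', '60', '60', '60', '61', '60', '61', '61', '68', '98', '52', '51', '-4', '-1']
121 ['51', '52', '49', '57', '85', '59', '59', '59', '59', '58', '60', '59', '58', '59', '98', '51', '51', '50', '-1']
127 ['-1', '51', '50', '55', '90', '59', '58', '60', '58', '60', '59', '60', '60', '64', '100', '50', '51', '52', '-0']
133 ['-2', '50', '50', '57', '99', '60', '59', '61', '60', '60', '59', '59', '59', '80', '99', '51', '50', '51', '-2']
139 ['-4', '50', '50', '49', '99', '90', '59', '60', '61', '60', '60', '59', '72', '98', '51', '51', '50', '50', '-3']
145 ['-1', '-1', '50', '51', '50', '99', '98', '72', '62', '62', '70', '86', '98', '49', '51', '49', '52', '53', '51']
151 ['0', '-3', '50', '50', '51', '51', '51', '98', '99', '99', '98', '100', '52', '51', '49', '51', '50', '51', '52']
157 ['-2', '-3', '50', '51', '52', '52', '52', '52', '51', '51', '51', '50', '49', '50', '52', '-2', '-1', '-1', '-1']
```

View pics/c3.png

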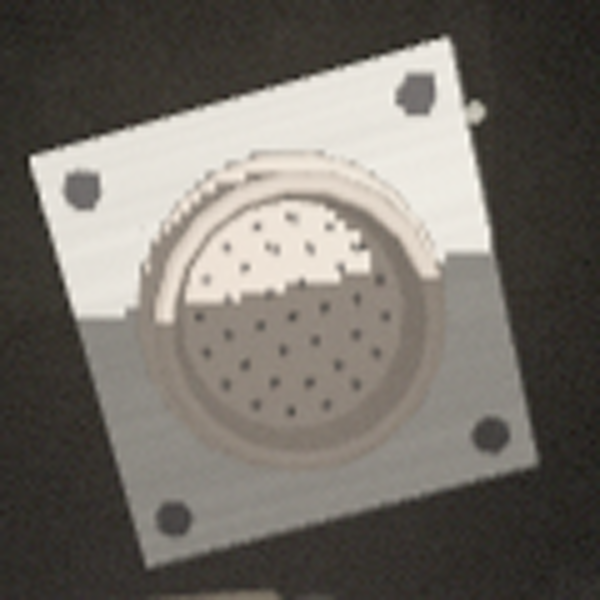

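```bash
cat >> h.py <<'E'
from scipy.optimize import least_squares
def circ(P):
    f=lambda q:np.hypot(P[:,0]-q[0],P[:,1]-q[1])-q[2]
    r=least_squares(f,[*P.mean(0)[:2],.025],loss='soft_l1',f_scale=.001); return r.x
def ringmask(W,c,r,zl,zh):
    return (np.hypot(W[...,0]-c[0],W[...,1]-c[1])<r)&(W[...,2]>zl)&(W[...,2]<zh)
def outer(im,m,z):
    m=m.astype(np.uint8); cs,_=cv2.findContours(m,cv2.RETR_EXTERNAL,cv2.CHAIN_APPROX_NONE)
    c=max(cs,key=len)[:,0,:]; h=cv2.convexHull(c.reshape(-1,1,2))[:,0,:]
    e=cv2.fitEllipse(c.astype(np.float32))
    P=np.array([plane(im,u,v,z) for u,v in c]); return e,circ(P)
E
python3 - <<'E'
from h import *
im=load('w1');W=cloud(im)
m=ringmask(W,(.562,-.085),.045,.09,.106)
print('rim z',np.median(W[m][:,2]),m.sum())
e,c=outer(im,m,np.median(W[m][:,2]));print(e,c)
P=W[m];print('centre of bbox',(P.min(0)+P.max(0))/2,np.ptp(P,axis=0))
m=ringmask(W,(.562,-.085),.022,.05,.065);print('floor',np.median(W[m],axis=0))
m=ringmask(W,(.562,-.085),.08,.045,.055);print('plate',np.median(W[m][:,2]));
r=cv2.minAreaRect(W[m][:,:2].astype(np.float32));print('plate rect',r)
W2=cloud(load('top0'));m=ringmask(W2,(.562,-.085),.045,.09,.110);print('top rim',m.sum(),np.median(W2[m],axis=0))
go([.64,.21,.26],np.pi)
E
```

```text
rim z 0.09840109828171645 835
((329.4674072265625, 123.4840087890625), (57.36650848388672, 59.349586486816406), 12.461958885192871) [ 0.56479673 -0.07879884  0.0267177 ]
centre of bbox [ 0.56486279 -0.07874031  0.09549477] [0.05350508 0.05330386 0.01095455]
floor [ 0.56322537 -0.08284388  0.05964295]
plate 0.05072256379726692
plate rect ((0.5648593902587891, -0.07870060205459595), (0.09015792608261108, 0.0905085951089859), 15.087883949279785)
top rim 111 [ 0.56476084 -0.08186889  0.10022051]
shift [-3.4160e-02  6.0607e-01  4.0000e-05] turn [-3.0e-05 -1.0e-05  1.9e-04] rows 7.278531373201374
```

send_rows(
  rows=[
    [[-0.03,0.6,-0.02],[0,0,0],85],
    [[-0.03,0.6,-0.02],[0,0,0],85],
    [[-0.03,0.6,-0.02],[0,0,0],85],
    [[-0.03,0.6,-0.02],[0,0,0],85],
    [[-0.03,0.6,-0.02],[0,0,0],85],
    [[-0.03,0.6,-0.02],[0,0,0],85],
    [[-0.03,0.6,-0.02],[0,0,0],85],
    [[-0.03,0.6,-0.02],[0,0,0],85],
  ],
)

```text
clock: 2.45
tool_pos: [0.6374, 0.2116, 0.2699]
tool_rot: [3.14, -0.0, -3.137]
force: [0.6, -0.5, -1.4]
opening: 0.085
```

send_rows(
  rows=[
    [[0,0,0],[0,0,0],85],
    [[0,0,0],[0,0,0],85],
    [[0,0,0],[0,0,0],85],
  ],
)

```text
clock: 2.7
tool_pos: [0.6382, 0.2058, 0.2709]
tool_rot: [3.141, 0.001, 3.142]
force: [0.5, -0.2, -0.6]
opening: 0.085
```

```bash
python3 - <<'E'
from h import *
im=grab('wrist','w2'); print(env.get_state()['tool_pos'],env.get_state()['tool_rot'],im['world_from_camera'].round(4).tolist())
E
```

```text
[0.63825973 0.20564027 0.27090833] [3.14106838e+00 1.07787066e-03 3.14115103e+00] [[0.0006, -0.9567, -0.2912, 0.5652], [1.0, 0.0006, -0.0, 0.2067], [0.0002, -0.2912, 0.9567, 0.4122], [0.0, 0.0, 0.0, 1.0]]
```

View pics/w2.png

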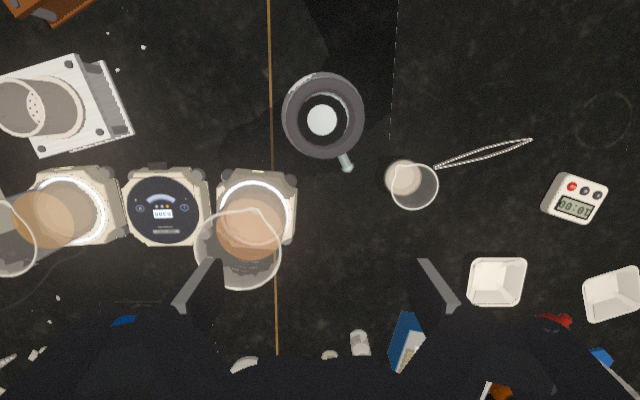

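The receiver is at wrist (322,116): grey collar, black seat ring and a pale bore. The side arm is at (347,162), and the beaker stands well clear at (411,182).

```bash
python3 - <<'E'
from h import *
im=load('w2');W=cloud(im)
c=cv2.resize(im['frame'][60:180,265:385],None,fx=5,fy=5,interpolation=cv2.INTER_CUBIC)
cv2.imwrite('pics/c4.png',c[:,:,::-1])
for v in range(75,162,5): print(v,[f"{z*1000:.0f}" for z in W[v,280:370:4,2]])
# funnel rim seen obliquely -> triangulate with w1
E
```

```text
75 ['1', '-1', '-2', '-2', '-1', '-2', '0', '6', '8', '7', '7', '6', '7', '5', '6', '4', '-1', '0', '-0', '-2', '-2', '-2', '-1']
80 ['-3', '-2', '-2', '-2', '-0', '7', '6', '24', '115', '115', '116', '116', '116', '116', '116', '113', '6', '5', '-2', '-0', '-2', '-1', '-2']
85 ['-1', '-1', '-1', '-2', '7', '23', '115', '116', '116', '116', '114', '115', '116', '115', '114', '115', '114', '113', '4', '-1', '-1', '-1', '-1']
90 ['-0', '-1', '-3', '7', '106', '114', '116', '114', '116', '113', '94', '89', '91', '106', '115', '115', '113', '116', '115', '6', '-1', '-2', '-2']
95 ['-2', '-1', '7', '105', '116', '115', '115', '104', '58', '125', '125', '124', '126', '75', '56', '91', '113', '116', '115', '115', '-2', '0', '-1']
100 ['-1', '4', '20', '116', '116', '115', '89', '125', '122', '120', '117', '117', '119', '122', '125', '74', '81', '115', '116', '117', '114', '-0', '-1']
105 ['-3', '7', '105', '115', '115', '99', '125', '119', '115', '75', '75', '75', '108', '113', '120', '125', '75', '89', '115', '114', '116', '-1', '-0']
110 ['-1', '5', '115', '116', '115', '124', '121', '112
[... 930 characters left out ...]
125', '122', '119', '120', '123', '123', '125', '92', '109', 'nan', '116', '116', '-2', '-2', '-2']
145 ['-2', '-1', '-1', '-1', '105', '116', '114', '115', '113', '100', '92', '125', '90', '98', '108', '114', '116', '116', '116', '-1', '-2', '-1', '-0']
150 ['-3', '-2', '-1', '-1', '-2', '6', '114', '116', '115', '115', '116', '115', '114', '115', '116', '116', '117', '106', '-2', '-3', '-1', '-1', '-2']
155 ['-3', '-2', '-2', '-2', '-1', '1', '-1', '-1', '114', '115', '115', '116', '115', '116', '114', '54', '54', '-1', '-1', '-3', '-2', '-1', '-0']
160 ['-1', '-1', '-1', '-2', '-0', '-1', '-2', '-2', '-1', '-1', '-0', '-2', '-2', '-2', '-1', '54', '56', '55', '-1', '-0', '-2', '-1', '-2']
```

View pics/c4.png

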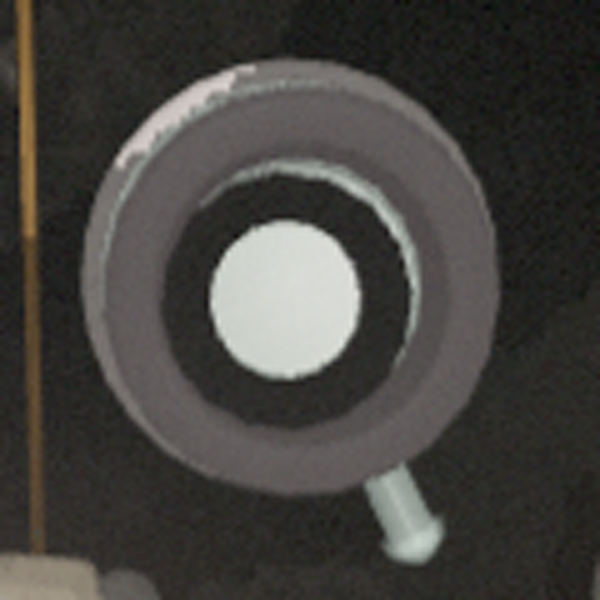

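```bash
python3 - <<'E'
from h import *
im=load('w2');W=cloud(im)
c0=(.577,.209)
m=ringmask(W,c0,.05,.111,.119); print('collar z',np.median(W[m][:,2])); zc=np.median(W[m][:,2])
M=ringmask(W,c0,.05,.111,.135);e,c=outer(im,M,zc);print('collar outer',e,c)
m=ringmask(W,c0,.03,.1225,.13);P=W[m];print('seat top',np.median(P[:,2]),circ(P),(P.min(0)+P.max(0))/2,np.ptp(P,axis=0))
e,c=outer(im,m,np.median(P[:,2]));print('seat outer edge',e,c)
# black by colour
g=im['frame'].max(2)
blk=((g<60)&ringmask(W,c0,.028,.10,.135));e,c=outer(im,blk,.1245);print('black',e,c)
m=ringmask(W,c0,.02,.07,.08);e,c=outer(im,m,.1075);print('inner lower edge (r14)',e,c)
m=ringmask(W,c0,.1,-.01,.003);print('table',np.median(W[m][:,2]))
for t in('top0','side0'):
    X=cloud(load(t));m=ringmask(X,c0,.03,.12,.135);print(t,m.sum(),np.median(X[m],axis=0) if m.any() else'',(X[m].min(0)+X[m].max(0))/2); m=ringmask(X,c0,.05,.111,.119); print((X[m].min(0)+X[m].max(0))/2,np.median(X[m][:,2]))
# funnel rim triangulation w1,w2
ims=[load('w1'),im];pts=[]
A=np.zeros((3,3));b=np.zeros(3)
for i in ims:
    X=cloud(i);m=ringmask(X,(.5648,-.0787),.045,.092,.106)
    cs,_=cv2.findContours(m.astype(np.uint8),cv2.RETR_EXTERNAL,cv2.CHAIN_APPROX_NONE);c=max(cs,key=len)
    e=cv2.fitEllipse(c);print('rim',e,m.sum(),np.median(X[m],axis=0));o,d=ray(i,*e[0]);d/=np.linalg.norm(d);Q=np.eye(3)-np.outer(d,d);A+=Q;b+=Q@o
print('tri rim centre',np.linalg.solve(A,b))
E
```

```text
collar z 0.11510899467632765
collar outer ((324.9966735839844, 117.61572265625), (77.18697357177734, 79.9692611694336), 6.996925354003906) [0.57496917 0.21535784 0.0350883 ]
seat top 0.1243176560229095 [0.57537114 0.21233292 0.02035562] [0.5755771  0.21237391 0.12459525] [0.0436777  0.04409131 0.00409688]
seat outer edge ((321.8654479980469, 119.35714721679688), (48.86090087890625, 50.660823822021484), 4.84249210357666) [0.5754191  0.21233742 0.02156484]
black ((321.70220947265625, 119.88341522216797), (48.32979965209961, 49.301822662353516), 179.24583435058594) [0.57584286 0.21220228 0.02115655]
inner lower edge (r14) ((321.48150634765625, 119.05059814453125), (28.771854400634766, 29.811006546020508), 4.0437092781066895) [0.57540671 0.21230921 0.01342354]
table -0.0013664145951666484
top0 93 [0.57744039 0.21196636 0.12557715] [0.57868775 0.20908654 0.12544755]
[0.5726985  0.21237003 0.11499428] 0.11659986451664395
side0 158 [0.5745721  0.20191215 0.12518519] [0.57921401 0.21116628 0.12549043]
[0.57347128 0.2197498  0.11503845] 0.11661367735360584
rim ((329.4674072265625, 123.4840087890625), (57.36650848388672, 59.349586486816406), 12.461958885192871) 804 [ 0.56417614 -0.07776444  0.09844706]
rim ((19.98224449157715, 107.07804107666016), (48.969974517822266, 61.75520706176758), 135.8938751220703) 907 [ 0.5688628  -0.06256459  0.09769754]
tri rim centre [ 0.56433156 -0.07859098  0.09345884]
```

```bash
python3 - <<'E'
from h import *
for t in('w1','w2','top0','side0'):
    W=cloud(load(t))
    for c,zl in(((.565,-.079),.06),((.5755,.2123),.13)):
        d=np.abs(W[...,:2]-c); m=(d[...,0]<.085)&(d[...,1]<.085)&(W[...,2]>zl)&(np.hypot(d[...,0],d[...,1])>.034)&(W[...,2]<.2)
        print(t,c,m.sum(),W[m].min(0) if m.any() else'')
go([.5648,-.0787,.16],np.pi)
E
```

```text
w1 (0.565, -0.079) 59 [ 0.64773611 -0.11508511  0.12512298]
w1 (0.5755, 0.2123) 137 [0.65269452 0.1273368  0.13008562]
w2 (0.565, -0.079) 21 [ 0.647478   -0.09146747  0.12607042]
w2 (0.5755, 0.2123) 126 [0.65275898 0.12733532 0.13001728]
top0 (0.565, -0.079) 17 [ 0.53411864 -0.12375483  0.061596  ]
top0 (0.5755, 0.2123) 21 [0.65035489 0.12922129 0.13000269]
side0 (0.565, -0.079) 11 [ 0.53039376 -0.11016035  0.06234405]
side0 (0.5755, 0.2123) 14 [0.65162087 0.12792106 0.13060027]
shift [ 0.14691 -0.56886  0.22136] turn [ 8.0e-05  1.7e-04 -7.0e-05] rows 7.528081066042075
```

send_rows(
  rows=[
    [[0.147,-0.569,0.1],[0,0,0],85.4],
    [[0.147,-0.569,0.1],[0,0,0],85.4],
    [[0.147,-0.569,0.1],[0,0,0],85.4],
    [[0.147,-0.569,0.1],[0,0,0],85.4],
    [[0.147,-0.569,0.1],[0,0,0],85.4],
    [[0.147,-0.569,0.1],[0,0,0],85.4],
    [[0.147,-0.569,0.1],[0,0,0],85.4],
    [[0.147,-0.569,0.22],[0,0,0],85.4],
  ],
)

```text
clock: 3.42
tool_pos: [0.5667, -0.0824, 0.1881]
tool_rot: [-3.14, 0.014, 3.137]
force: [1.4, 1.2, 1.8]
opening: 0.0856
```

send_rows(
  rows=[
    [[0,0,0],[0,0,0],85.4],
    [[0,0,0],[0,0,0],85.4],
    [[0,0,0],[0,0,0],85.4],
  ],
)

```text
clock: 3.67
tool_pos: [0.5661, -0.0757, 0.1818]
tool_rot: [-3.141, 0.002, -3.141]
force: [0.6, -0.3, 1.8]
opening: 0.0853
```

```bash
python3 - <<'E'
from h import *
go([.5648,-.0787,.062],np.pi)
E
```

```text
shift [ 0.00314 -0.00577  0.23962] turn [-0.00011  0.00037  0.00015] rows 2.8742698399213475
```

send_rows(
  rows=[
    [[0.003,-0.006,0.05],[0,0,0],85.4],
    [[0.003,-0.006,0.1],[0,0,0],85.4],
    [[0.003,-0.006,0.14],[0,0,0],85.4],
    [[0.003,-0.006,0.16],[0,0,0],85.4],
    [[0.003,-0.006,0.16],[0,0,0],85.4],
    [[0.003,-0.006,0.16],[0,0,0],85.4],
  ],
)

```text
clock: 4.17
tool_pos: [0.5651, -0.0778, 0.1015]
tool_rot: [-3.141, 0.002, -3.139]
force: [-0.2, -0.3, 0.0]
opening: 0.0852
```

```bash
python3 - <<'E'
from h import *
go([.5648,-.0787,.062],np.pi)
im=grab('wrist','w3')
E
```

```text
shift [ 0.00085 -0.0017   0.0791 ] turn [-9.0e-05  3.2e-04  4.1e-04] rows 0.9486699524489742
```

View pics/w3.png

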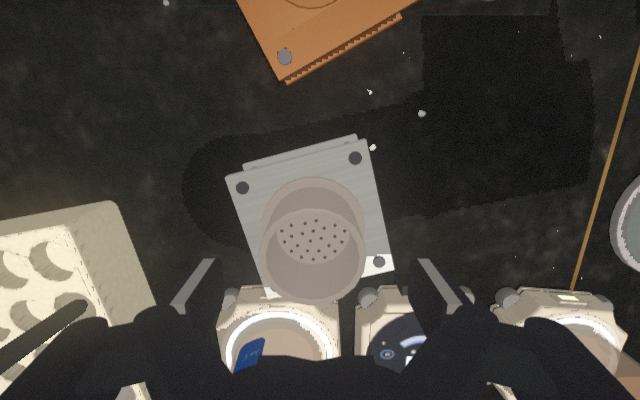

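The funnel rim at (313,258) is centred between the finger tips at (210,262) and (420,262), so I descend.

send_rows(
  rows=[
    [[0.001,-0.002,0.03],[0,0,0],85.4],
    [[0.001,-0.002,0.06],[0,0,0],85.4],
    [[0.001,-0.002,0.079],[0,0,0],85.4],
    [[0.001,-0.002,0.079],[0,0,0],85.4],
    [[0.001,-0.002,0.079],[0,0,0],85.4],
  ],
)

```text
clock: 4.63
tool_pos: [0.564, -0.0793, 0.0611]
tool_rot: [-3.141, 0.001, -3.14]
force: [-0.0, -0.1, -0.2]
opening: 0.0853
```

send_rows(
  squeeze=30,
  rows=[
    [[0,0,0],[0,0,0],70],
    [[0,0,0],[0,0,0],62],
    [[0,0,0],[0,0,0],56],
    [[0,0,0],[0,0,0],50],
    [[0,0,0],[0,0,0],45],
    [[0,0,0],[0,0,0],45],
    [[0,0,0],[0,0,0],45],
    [[0,0,0],[0,0,0],45],
  ],
)

```text
clock: 5.3
tool_pos: [0.5643, -0.0794, 0.0614]
tool_rot: [-3.141, 0.002, -3.14]
force: [-1.1, -0.5, 5.7]
opening: 0.0546
```

```bash
python3 - <<'E'
from h import *
s=env.get_state();print({k:s[k] for k in('tool_pos','force','opening','clock','ft_torque')})
im=grab('wrist','w4')
E
```

```text
{'tool_pos': array([ 0.56426184, -0.07935788,  0.06144168]), 'force': array([-1.07504482, -0.45163625,  5.68263676]), 'opening': 0.054582178636218115, 'clock': 5.3, 'ft_torque': array([ 0.01425152,  0.22295842, -0.05265146])}
```

View pics/w4.png

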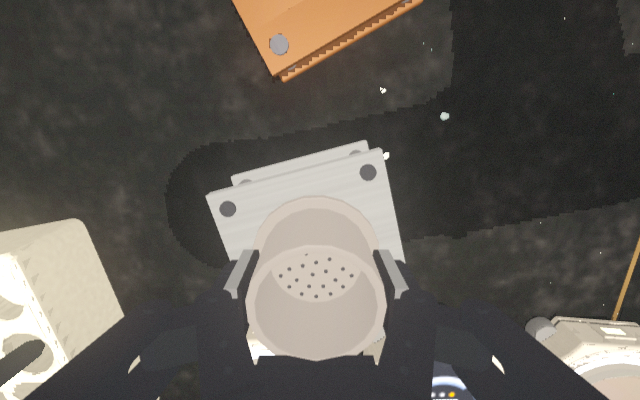

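send_rows(
  rows=[
    [[0,0,-0.02],[0,0,0],45],
    [[0,0,-0.05],[0,0,0],45],
    [[0,0,-0.1],[0,0,0],45],
    [[0,0,-0.16],[0,0,0],45],
    [[0,0,-0.22],[0,0,0],45],
    [[0,0,-0.27],[0,0,0],45],
    [[0,0,-0.31],[0,0,0],45],
    [[0,0,-0.31],[0,0,0],45],
  ],
)

```text
clock: 6.02
tool_pos: [0.5649, -0.0795, 0.2205]
tool_rot: [3.142, 0.007, -3.14]
force: [0.3, -0.0, -0.0]
opening: 0.0544
```

send_rows(
  rows=[
    [[0,0,0],[0,0,0],45],
    [[0,0,0],[0,0,0],45],
    [[0,0,0],[0,0,0],45],
    [[0,0,0],[0,0,0],45],
  ],
)

```text
clock: 6.35
tool_pos: [0.563, -0.0792, 0.2134]
tool_rot: [-3.142, -0.003, -3.14]
force: [0.8, -0.3, -2.2]
opening: 0.0545
```

```bash
python3 - <<'E'
from h import *
s=env.get_state();print({k:s[k] for k in('tool_pos','tool_rot','force','opening','clock','ft_torque')})
im=grab('wrist','w5');W=cloud(im)
p=s['tool_pos'];m=ringmask(W,p,.05,p[2]+.03,p[2]+.05);print(m.sum(),np.median(W[m],axis=0))
e,c=outer(im,m,p[2]+.0385);print(e,c, c[:2]-p[:2])
m=ringmask(W,p,.02,p[2]-.02,p[2]+.01);print('floor',np.median(W[m],axis=0)-p)
side=grab('side','s5')
E
```

```text
{'tool_pos': array([ 0.56299566, -0.07917019,  0.21343961]), 'tool_rot': array([-3.14156970e+00, -2.80629724e-03, -3.14007981e+00]), 'force': array([ 0.81637939, -0.29668975, -2.22467214]), 'opening': 0.05451194893863893, 'clock': 6.35, 'ft_torque': array([-0.00904961, -0.01884288, -0.0322004 ])}
8334 [ 0.55674999 -0.07809101  0.25031793]
((309.03912353515625, 299.5624694824219), (113.21649169921875, 215.44619750976562), 85.9307632446289) [ 0.56107466 -0.07946582  0.02928019] [-0.001921   -0.00029563]
floor [ 0.00688745  0.00015234 -0.00177031]
```

View pics/s5.png

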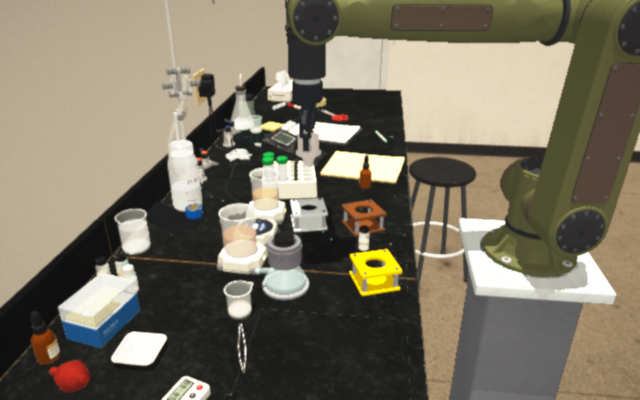

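View pics/w5.png

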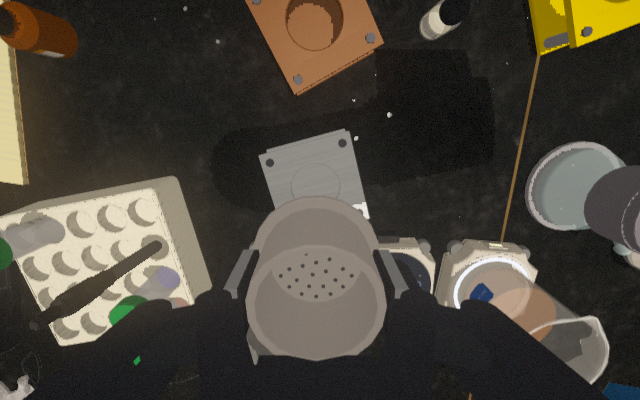

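```bash
python3 - <<'E'
from h import *
go([.575,.2118,.215],np.pi)
E
```

```text
shift [-0.0244   0.58199 -0.00194] turn [-2.0e-05 -2.8e-04  2.5e-04] rows 6.984451297965518
```

send_rows(
  rows=[
    [[-0.002,0.03,-0.004],[0,0,0],45],
    [[-0.005,0.1,-0.004],[0,0,0],45],
    [[-0.01,0.18,-0.004],[0,0,0],45],
    [[-0.014,0.26,-0.004],[0,0,0],45],
    [[-0.018,0.34,-0.004],[0,0,0],45],
    [[-0.02,0.42,-0.004],[0,0,0],45],
    [[-0.022,0.5,-0.004],[0,0,0],45],
    [[-0.024,0.55,-0.004],[0,0,0],45],
  ],
)

```text
clock: 7.12
tool_pos: [0.5745, 0.1992, 0.2162]
tool_rot: [3.141, -0.001, -3.138]
force: [-0.1, -1.0, -2.7]
opening: 0.0549
```

send_rows(
  rows=[
    [[0,0.02,0],[0,0,0],45],
    [[0,0.032,0],[0,0,0],45],
    [[0,0.032,0],[0,0,0],45],
    [[0,0.032,0],[0,0,0],45],
    [[0,0.032,0],[0,0,0],45],
  ],
)

```text
clock: 7.53
tool_pos: [0.5753, 0.2105, 0.2174]
tool_rot: [3.142, 0.0, -3.142]
force: [-0.0, -0.8, -1.8]
opening: 0.0549
```

```bash
python3 - <<'E'
from h import *
print(env.get_state()['force'],env.get_state()['tool_pos'],env.get_state()['tool_rot'])
go([.575,.2118,.150],np.pi)
E
```

```text
[-0.02386749 -0.818274   -1.7611897 ] [0.57534756 0.21047833 0.21738901] [ 3.14154702e+00  2.62106656e-04 -3.14153766e+00]
shift [0.00073 0.00264 0.13478] turn [1.e-05 4.e-05 1.e-05] rows 1.616375580138269
```

send_rows(
  rows=[
    [[0.001,0.001,0.03],[0,0,0],45],
    [[0.001,0.001,0.07],[0,0,0],45],
    [[0.001,0.001,0.11],[0,0,0],45],
    [[0.001,0.001,0.134],[0,0,0],45],
    [[0.001,0.001,0.134],[0,0,0],45],
    [[0.001,0.001,0.134],[0,0,0],45],
    [[0.001,0.001,0.134],[0,0,0],45],
  ],
)

```text
clock: 8.12
tool_pos: [0.5754, 0.212, 0.1519]
tool_rot: [3.141, 0.002, -3.141]
force: [0.4, -0.5, -1.9]
opening: 0.0542
```

```bash
python3 - <<'E'
from h import *
print(env.get_state()['force'],env.get_state()['tool_pos'],env.get_state()['tool_rot'])
go([.575,.2118,.143],np.pi)
im=grab('wrist','w6');W=cloud(im);p=env.get_state()['tool_pos']
m=ringmask(W,p,.02,p[2]-.02,p[2]+.01);print('floor',np.median(W[m],axis=0)-p)
m=ringmask(W,p,.05,.11,.119);P=W[m];print('collar seen',m.sum(),np.median(P[:,2]))
grab('side','s6')
i=cv2.imread('pics/s6.png')[190:310,225:355];cv2.imwrite('pics/c6.png',cv2.resize(i,None,fx=4.5,fy=4.5,interpolation=cv2.INTER_CUBIC))
E
```

```text
[ 0.37819742 -0.52583197 -1.8893801 ] [0.57540599 0.21201202 0.15191844] [ 3.14092969e+00  2.22856415e-03 -3.14054818e+00]
shift [ 0.00085 -0.00044  0.01783] turn [0.00011 0.00035 0.00017] rows 0.21415326649785985
floor [ 0.00681594  0.00040129 -0.00196454]
collar seen 2076 0.11512715818207385
```

View pics/c6.png

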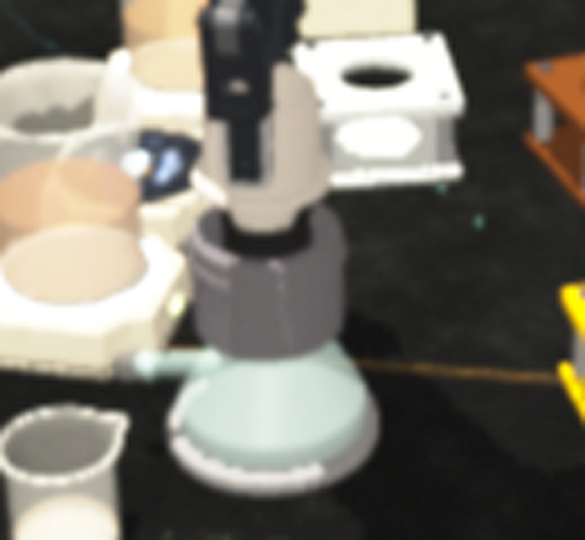

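View pics/w6.png

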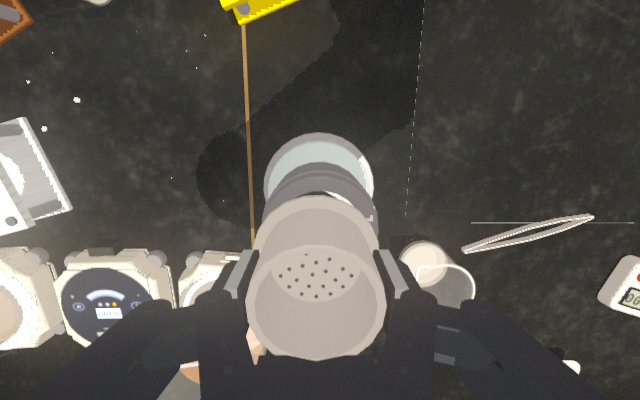

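The foot is entering the black seat. The beaker at (440,275) is well below the fingers. I lower to about 4 mm above rest.

send_rows(
  rows=[
    [[0.001,0,0.006],[0,0,0],45],
    [[0.001,0,0.012],[0,0,0],45],
    [[0.001,0,0.017],[0,0,0],45],
    [[0.001,0,0.017],[0,0,0],45],
    [[0.001,0,0.017],[0,0,0],45],
    [[0.001,0,0.017],[0,0,0],45],
  ],
)

```text
clock: 8.72
tool_pos: [0.5744, 0.212, 0.1416]
tool_rot: [-3.141, 0.0, -3.14]
force: [2.3, -1.8, -1.2]
opening: 0.0546
```

send_rows(
  rows=[
    [[0,0,0],[0,0,0],58],
    [[0,0,0],[0,0,0],64],
    [[0,0,0],[0,0,0],72],
    [[0,0,0],[0,0,0],80],
    [[0,0,0],[0,0,0],85.4],
    [[0,0,0],[0,0,0],85.4],
    [[0,0,0],[0,0,0],85.4],
    [[0,0,0],[0,0,0],85.4],
  ],
)

```text
clock: 9.38
tool_pos: [0.5741, 0.2123, 0.1416]
tool_rot: [3.141, -0.0, -3.14]
force: [0.5, -0.1, 0.1]
opening: 0.0852
```

```bash
python3 - <<'E'
from h import *
print(env.get_state()['force'],env.get_state()['tool_pos'],env.get_state()['opening'])
im=grab('wrist','w7');W=cloud(im);p=env.get_state()['tool_pos']
m=ringmask(W,p,.02,p[2]-.02,p[2]+.01);print('floor',np.median(W[m],axis=0)-p,np.median(W[m],axis=0))
grab('side','s7')
i=cv2.imread('pics/s7.png')[190:310,225:355];cv2.imwrite('pics/c7.png',cv2.resize(i,None,fx=4.5,fy=4.5,interpolation=cv2.INTER_CUBIC))
E
```

```text
[ 0.52177551 -0.09454662  0.07076018] [0.57410651 0.21232259 0.14161783] 0.08521660524243901
floor [ 0.00685543  0.00015876 -0.00296585] [0.58097164 0.21247852 0.13864054]
```

View pics/c7.png

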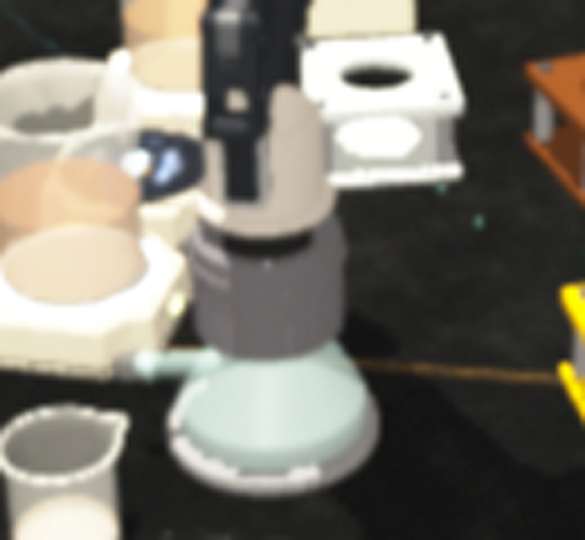

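View pics/w7.png

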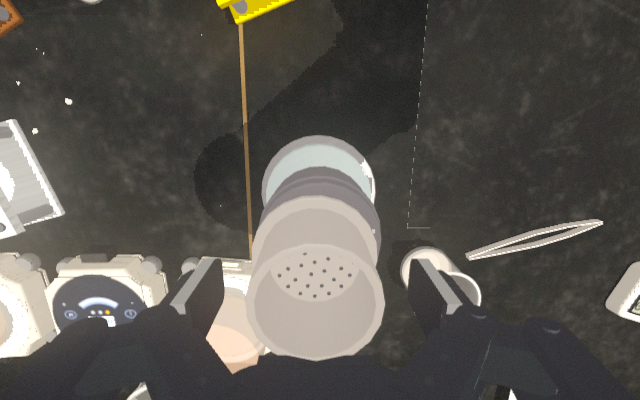

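It dropped about 1.2 mm and stands free between the open fingers. I rise straight up, then look at its level before pressing.

send_rows(
  rows=[
    [[0,0,-0.03],[0,0,0],85.4],
    [[0,0,-0.08],[0,0,0],85.4],
    [[0,0,-0.16],[0,0,0],85.4],
    [[0,0,-0.24],[0,0,0],85.4],
    [[-0.06,0,-0.26],[0,0,0],60],
    [[-0.12,0,-0.26],[0,0,0],40],
    [[-0.12,0,-0.26],[0,0,0],0],
    [[-0.12,0,-0.26],[0,0,0],0],
  ],
)

```text
clock: 10.15
tool_pos: [0.6348, 0.2124, 0.2688]
tool_rot: [-3.14, -0.004, -3.141]
force: [-0.7, -0.3, -0.5]
opening: 0.0388
```

send_rows(
  rows=[
    [[0,0,0],[0,0,0],0],
    [[0,0,0],[0,0,0],0],
    [[0,0,0],[0,0,0],0],
    [[0,0,0],[0,0,0],0],
  ],
)

```text
clock: 10.48
tool_pos: [0.6336, 0.2125, 0.2727]
tool_rot: [3.141, 0.001, -3.14]
force: [-0.4, 0.4, 0.4]
opening: 0.0001
```

```bash
cat > chk.py <<'E'
import sys
from h import *
tag=sys.argv[1]
s=env.get_state();print(s['clock'],s['force'],s['tool_pos'],s['opening'])
im=grab('wrist',tag);W=cloud(im);c0=(.5755,.2123)
m=ringmask(W,c0,.04,float(sys.argv[2]),.2);P=W[m];A=np.c_[P[:,:2]-c0,np.ones(len(P))]
k=np.linalg.lstsq(A,P[:,2],rcond=None)[0];res=P[:,2]-A@k;g=abs(res)<.004;k=np.linalg.lstsq(A[g],P[g,2],rcond=None)[0]
print('rim tilt deg',np.degrees(k[:2]),'rim z',k[2],g.sum(),circ(P[g]))
e,c=outer(im,m,k[2]);print('rim outer',c)
m=ringmask(W,c0,.019,k[2]-.045,k[2]-.03);print('floor',np.median(W[m],axis=0));P=W[m];A=np.c_[P[:,:2]-c0,np.ones(len(P))];print('floor tilt',np.degrees(np.linalg.lstsq(A,P[:,2],rcond=None)[0][:2]))
m=ringmask(W,c0,.04,.111,.119);print('collar',m.sum(),np.median(W[m][:,2]))
i=im['frame'][40:200,240:440,::-1];cv2.imwrite(f'pics/{tag}c.png',cv2.resize(i,None,fx=3.5,fy=3.5,interpolation=cv2.INTER_CUBIC))
E
python3 chk.py w8 .17
```

```text
10.4833 [-0.42134793  0.38708147  0.42128617] [0.63362992 0.21246643 0.27272542] 5.6759337128414286e-05
rim tilt deg [-0.0207961  -0.52767984] rim z 0.1771470771381172 1285 [0.57498619 0.21288622 0.02504834]
rim outer [0.57510197 0.21286777 0.02680627]
floor [0.57537078 0.21204016 0.13857479]
floor tilt [ 0.46707998 -0.62416964]
collar 344 0.11501582636990354
```

View pics/w8c.png

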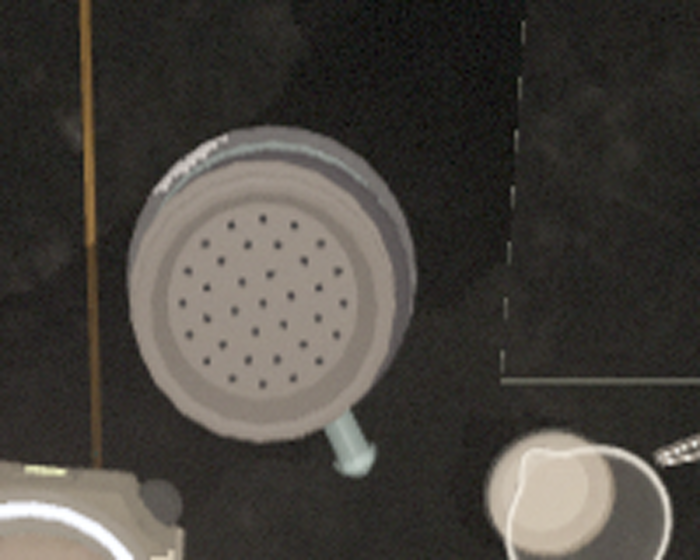

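```bash
python3 - <<'E'
from h import *
im=grab('side','s8')
i=im['frame'][90:300,215:375,::-1];cv2.imwrite('pics/c8.png',cv2.resize(i,None,fx=3.6,fy=2.8*1,interpolation=cv2.INTER_CUBIC))
W=cloud(im);p=env.get_state()['tool_pos'];print(p)
for zz in range(-5,90,5):
    m=ringmask(W,p,.08,p[2]+(zz-2.5)/1000,p[2]+(zz+2.5)/1000);P=W[m]-p
    if m.sum()>2:print('side',zz,m.sum(),'x',P[:,0].min().round(4),P[:,0].max().round(4),'y',P[:,1].min().round(4),P[:,1].max().round(4))
W=cloud(load('w8'))
for zz in range(-5,100,5):
    m=ringmask(W,p,.08,p[2]+(zz-2.5)/1000,p[2]+(zz+2.5)/1000);P=W[m]-p
    if m.sum()>2:print('wr',zz,m.sum(),'x',P[:,0].min().round(4),P[:,0].max().round(4),'y',P[:,1].min().round(4),P[:,1].max().round(4))
E
```

```text
[0.63376725 0.2124582  0.27240431]
side 5 22 x -0.0115 0.0105 y -0.0073 0.0086
side 10 24 x -0.0116 0.0106 y -0.009 0.012
side 15 31 x -0.0121 0.01 y -0.0094 0.0135
side 20 24 x -0.0113 0.0092 y -0.0033 0.0153
side 25 31 x -0.012 0.0088 y -0.0061 0.0139
side 30 32 x -0.0118 0.0093 y -0.0051 0.0151
side 35 27 x -0.0121 0.0107 y -0.0045 0.0131
side 40 23 x -0.0123 0.0101 y -0.005 0.0158
side 45 9 x -0.0131 -0.0031 y -0.0135 0.0157
side 50 39 x -0.0139 0.0108 y -0.0303 0.0313
side 55 51 x -0.0144 0.01 y -0.0344 0.0374
side 60 36 x -0.0138 0.0112 y -0.0442 0.0406
side 65 36 x -0.0161 0.0108 y -0.0445 0.0444
side 70 53 x -0.0184 0.0111 y -0.046 0.0482
side 75 57 x -0.0182 0.0116 y -0.0482 0.0515
side 80 56 x -0.0183 0.0106 y -0.0582 0.0562
side 85 58 x -0.0183 0.0159 y -0.0587 0.0587
wr 5 139 x -0.0109 -0.0055 y -0.0107 0.0129
wr 10 277 x -0.0108 -0.0055 y -0.0126 0.0143
wr 15 306 x -0.0108 -0.0051 y -0.0127 0.0144
wr 20 346 x -0.011 -0.0052 y -0.0128 0.0145
wr 25 376 x -0.0109 -0.0054 y -0.0127 0.0145
wr 30 317 x -0.0111 -0.0055 y -0.0126 0.0145
wr 35 646 x -0.0113 0.0123 y -0.0079 0.0089
wr 40 351 x -0.0131 0.0106 y -0.0207 0.0221
wr 45 1421 x -0.0136 0.013 y -0.0309 0.0325
wr 50 2094 x -0.0135 0.0123 y -0.0347 0.0372
wr 55 4342 x -0.0135 0.01 y -0.039 0.0411
wr 60 2452 x -0.0136 0.0097 y -0.0439 0.0454
wr 65 2929 x -0.0173 0.0099 y -0.047 0.0485
wr 70 4874 x -0.0176 0.009 y -0.0514 0.0523
wr 75 5671 x -0.0176 0.0054 y -0.0552 0.057
wr 80 5946 x -0.0176 -0.0022 y -0.0593 0.0612
wr 85 6250 x -0.0184 -0.0068 y -0.0614 0.0636
wr 90 1735 x -0.0194 -0.0116 y -0.0596 0.0616
wr 95 654 x -0.0203 -0.0176 y -0.0178 0.0194
```

View pics/c8.png

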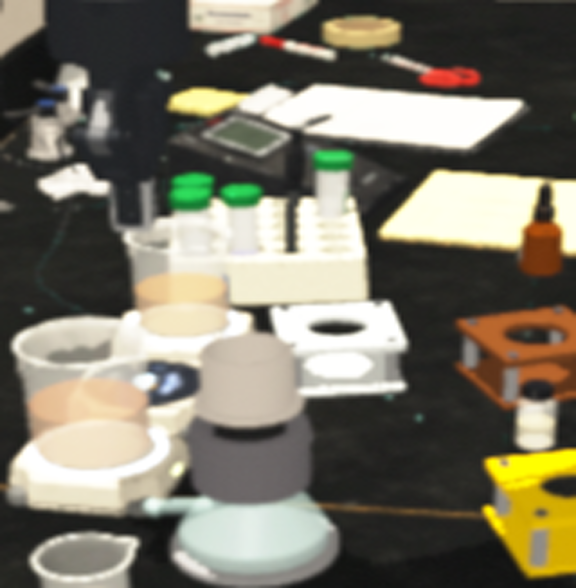

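View pics/w8.png

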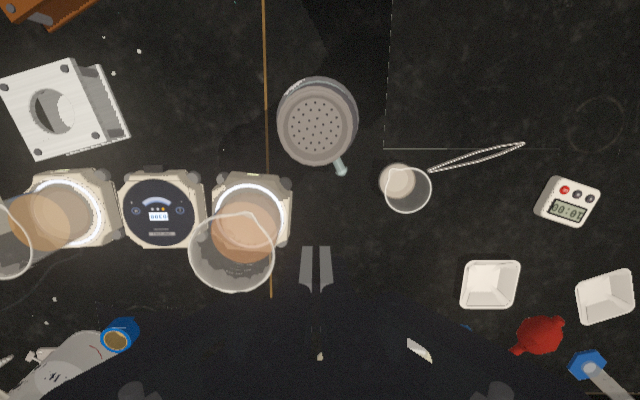

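The shut fingers widen at about 40 mm above the tips, which is too tight inside the 39 mm deep cup. I will press on the rim instead, with both fingertips at 42 mm opening straddling the wall (radius 23.5–27.5 mm). The funnel is level and centred at (0.575, 0.2125) with its rim at about 0.178. By measurement it has about 14 mm to go until flush.

```bash
python3 - <<'E'
from h import *
go([.575,.212,.215],np.pi)
E
```

```text
shift [ 0.11765 -0.00078  0.1147 ] turn [0.00012 0.00015 0.0003 ] rows 1.9700869816922664
```

send_rows(
  squeeze=60,
  rows=[
    [[0.04,0,0],[0,0,0],42],
    [[0.08,0,0],[0,0,0],42],
    [[0.117,0,0],[0,0,0],42],
    [[0.117,0,0.04],[0,0,0],42],
    [[0.117,0,0.08],[0,0,0],42],
    [[0.117,0,0.115],[0,0,0],42],
    [[0.117,0,0.115],[0,0,0],42],
    [[0.117,0,0.115],[0,0,0],42],
  ],
)

```text
clock: 11.25
tool_pos: [0.5752, 0.212, 0.2139]
tool_rot: [-3.141, -0.001, -3.14]
force: [0.4, 0.5, 1.2]
opening: 0.0422
```

send_rows(
  rows=[
    [[0,0,0],[0,0,0],42],
    [[0,0,0],[0,0,0],42],
    [[0,0,0],[0,0,0],42],
  ],
)

```text
clock: 11.5
tool_pos: [0.5761, 0.2125, 0.2156]
tool_rot: [3.14, 0.002, -3.14]
force: [-1.1, -0.3, 0.7]
opening: 0.0419
```

```bash
python3 - <<'E'
from h import *
s=env.get_state();print(s['force'],s['opening'])
go([.575,.212,.185],np.pi)
im=grab('wrist','w9');W=cloud(im);p=s['tool_pos']
for zz in range(-4,30,3):
    m=ringmask(W,p,.06,p[2]+(zz-1.5)/1000,p[2]+(zz+1.5)/1000);P=W[m]-p
    for q in(P[P[:,1]<0],P[P[:,1]>0]):
        if len(q)>2:print(zz,len(q),'y',q[:,1].min().round(4),q[:,1].max().round(4))
E
```

```text
[-1.07642772 -0.31864283  0.6716152 ] 0.04187283179414137
shift [ 0.00236 -0.00105  0.06129] turn [0.00019 0.0003  0.00022] rows 0.7355302185637109
-1 3 y -0.0202 -0.0202
-1 3 y 0.022 0.0221
2 35 y -0.0251 -0.02
2 30 y 0.0217 0.0221
5 64 y -0.0315 -0.0199
5 71 y 0.0217 0.0308
8 108 y -0.0332 -0.0199
8 100 y 0.0217 0.0342
11 116 y -0.0332 -0.02
11 125 y 0.0217 0.0352
14 131 y -0.0337 -0.0199
14 129 y 0.0217 0.0354
17 135 y -0.0337 -0.0198
17 137 y 0.0216 0.0356
20 159 y -0.0337 -0.0199
20 146 y 0.0217 0.0354
23 144 y -0.0336 -0.0199
23 151 y 0.0217 0.0353
26 175 y -0.0337 -0.0199
26 167 y 0.0216 0.0353
29 176 y -0.0337 -0.0199
29 174 y 0.0217 0.0355
```

View pics/w9.png

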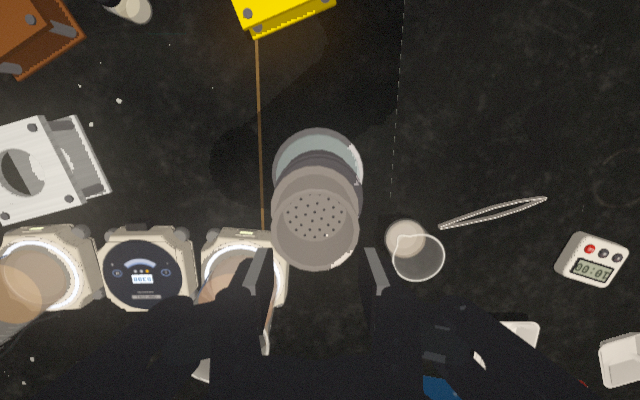

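send_rows(
  rows=[
    [[0.002,-0.001,0.02],[0,0,0],44],
    [[0.002,-0.001,0.04],[0,0,0],44],
    [[0.002,-0.001,0.056],[0,0,0],44],
    [[0.002,-0.001,0.056],[0,0,0],44],
    [[0.002,-0.001,0.056],[0,0,0],44],
    [[0.002,-0.001,0.056],[0,0,0],44],
  ],
)

```text
clock: 12.05
tool_pos: [0.5747, 0.2117, 0.1862]
tool_rot: [-3.141, 0.0, -3.14]
force: [-0.4, -0.1, -0.3]
opening: 0.0443
```

send_rows(
  rows=[
    [[0,0,0.002],[0,0,0],44],
    [[0,0,0.004],[0,0,0],44],
    [[0,0,0.006],[0,0,0],44],
    [[0,0,0.008],[0,0,0],44],
  ],
)

```text
clock: 12.38
tool_pos: [0.5747, 0.2119, 0.1822]
tool_rot: [3.141, 0.0, -3.14]
force: [-0.3, -0.9, 0.5]
opening: 0.0435
```

send_rows(
  rows=[
    [[0,0,0.001],[0,0,0],44],
    [[0,0,0.002],[0,0,0],44],
    [[0,0,0.003],[0,0,0],44],
    [[0,0,0.004],[0,0,0],44],
  ],
)

```text
clock: 12.72
tool_pos: [0.5746, 0.2118, 0.1801]
tool_rot: [3.141, -0.0, -3.14]
force: [0.0, 0.1, 0.2]
opening: 0.0441
```

send_rows(
  rows=[
    [[0,0,0.001],[0,0,0],44],
    [[0,0,0.002],[0,0,0],44],
    [[0,0,0.003],[0,0,0],44],
    [[0,0,0.004],[0,0,0],44],
  ],
)

```text
clock: 13.05
tool_pos: [0.5746, 0.2118, 0.1781]
tool_rot: [3.142, -0.0, -3.14]
force: [-0.3, -0.4, -0.4]
opening: 0.0437
```

send_rows(
  rows=[
    [[0,0,0.001],[0,0,0],44],
    [[0,0,0.002],[0,0,0],44],
    [[0,0,0.002],[0,0,0],44],
  ],
)

```text
clock: 13.3
tool_pos: [0.5747, 0.2117, 0.1772]
tool_rot: [-3.142, 0.0, -3.14]
force: [-1.0, 0.0, 0.5]
opening: 0.0442
```

send_rows(
  rows=[
    [[0,0,0.001],[0,0,0],44],
    [[0,0,0.002],[0,0,0],44],
    [[0,0,0.002],[0,0,0],44],
  ],
)

```text
clock: 13.55
tool_pos: [0.5749, 0.2116, 0.177]
tool_rot: [-3.142, 0.001, -3.14]
force: [-1.3, -1.1, 4.7]
opening: 0.0441
```

send_rows(
  rows=[
    [[0,0,0.001],[0,0,0],44],
    [[0,0,0.002],[0,0,0],44],
    [[0,0,0.002],[0,0,0],44],
  ],
)

```text
clock: 13.8
tool_pos: [0.5751, 0.2114, 0.1764]
tool_rot: [-3.141, 0.002, -3.14]
force: [-1.1, -1.6, 6.1]
opening: 0.0441
```

send_rows(
  rows=[
    [[0,0,0.001],[0,0,0],44],
    [[0,0,0.002],[0,0,0],44],
    [[0,0,0.002],[0,0,0],44],
  ],
)

```text
clock: 14.05
tool_pos: [0.5751, 0.2114, 0.1755]
tool_rot: [-3.141, 0.002, -3.14]
force: [-0.2, -1.6, 5.9]
opening: 0.044
```

send_rows(
  rows=[
    [[0,0,0.001],[0,0,0],44],
    [[0,0,0.002],[0,0,0],44],
    [[0,0,0.003],[0,0,0],44],
    [[0,0,0.003],[0,0,0],44],
  ],
)

```text
clock: 14.38
tool_pos: [0.5751, 0.2114, 0.174]
tool_rot: [-3.141, 0.002, -3.14]
force: [-0.8, -1.7, 6.0]
opening: 0.0442
```

```bash
python3 - <<'E'
from h import *
s=env.get_state();print(s['force'],s['ft_torque'],s['tool_pos'],s['opening'])
im=grab('wrist','w10');W=cloud(im)
m=ringmask(W,(.5755,.2123),.019,.115,.145);print('floor',np.median(W[m],axis=0))
E
```

```text
[-0.81432113 -1.72213805  5.97793202] [-0.81989323  0.28874943  0.00627248] [0.57507411 0.21140545 0.17397023] 0.044227205597414325
floor [0.57888403 0.21260279 0.13561495]
```

View pics/w10.png

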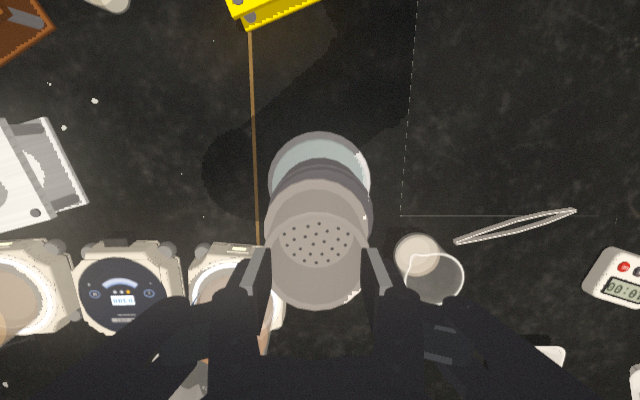

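```bash
python3 - <<'E'
from h import *
for t,c in(('w9',(.579,.2125)),('w10',(.579,.2125)),('w7',(.579,.2125))):
    W=cloud(load(t))
    for nm,m in (('floor',ringmask(W,c,.017,.11,.145)),('rim',ringmask(W,(.5755,.2125),.030,.168,.185))):
        P=W[m];
        if len(P)<30: continue
        P=P-np.median(P,axis=0)
        A=np.c_[P[:,:2],np.ones(len(P))];k=np.linalg.lstsq(A,P[:,2],rcond=None)[0];g=abs(P[:,2]-A@k)<.003;k=np.linalg.lstsq(A[g],P[g,2],rcond=None)[0]
        print(t,nm,g.sum(),np.degrees(k[:2]),np.median(W[m][:,2]))
E
```

```text
w9 floor 1595 [ 0.3053308  -0.37630428] 0.1386203716136077
w9 rim 1876 [-0.50822221 -0.55016061] 0.17697172115697996
w10 floor 2010 [-0.08243873 -0.05458725] 0.13562339266210713
w10 rim 2180 [-0.47907528 -0.15306697] 0.17420590459073904
w7 floor 2405 [ 0.23796719 -0.57342105] 0.1386461064908741
w7 rim 4532 [-1.85477872 -0.42529439] 0.17653369963264728
```

Tilt is under 0.5° and the funnel and seat move together at about 6–7 N. I continue in guarded steps.

send_rows(
  rows=[
    [[0,0,0.001],[0,0,0],44],
    [[0,0,0.002],[0,0,0],44],
    [[0,0,0.003],[0,0,0],44],
    [[0,0,0.004],[0,0,0],44],
  ],
)

```text
clock: 14.77
tool_pos: [0.5751, 0.2114, 0.1721]
tool_rot: [-3.142, 0.002, -3.14]
force: [-1.0, -2.0, 6.5]
opening: 0.0439
```

send_rows(
  rows=[
    [[0,0,0.001],[0,0,0],44],
    [[0,0,0.002],[0,0,0],44],
    [[0,0,0.003],[0,0,0],44],
    [[0,0,0.004],[0,0,0],44],
  ],
)

```text
clock: 15.1
tool_pos: [0.5751, 0.2114, 0.1701]
tool_rot: [-3.142, 0.002, -3.14]
force: [-0.8, -2.1, 6.9]
opening: 0.0441
```

send_rows(
  rows=[
    [[0,0,0.001],[0,0,0],44],
    [[0,0,0.002],[0,0,0],44],
    [[0,0,0.003],[0,0,0],44],
    [[0,0,0.004],[0,0,0],44],
  ],
)

```text
clock: 15.43
tool_pos: [0.5751, 0.2114, 0.1681]
tool_rot: [-3.142, 0.002, -3.14]
force: [-2.0, -2.4, 6.7]
opening: 0.0439
```

send_rows(
  rows=[
    [[0,0,0.001],[0,0,0],44],
    [[0,0,0.002],[0,0,0],44],
    [[0,0,0.002],[0,0,0],44],
  ],
)

```text
clock: 15.68
tool_pos: [0.5751, 0.2114, 0.1669]
tool_rot: [-3.141, 0.002, -3.14]
force: [-1.5, -1.7, 6.1]
opening: 0.0444
```

send_rows(
  rows=[
    [[0,0,0.001],[0,0,0],44],
    [[0,0,0.002],[0,0,0],44],
    [[0,0,0.002],[0,0,0],44],
  ],
)

```text
clock: 15.93
tool_pos: [0.5751, 0.2114, 0.1659]
tool_rot: [-3.141, 0.002, -3.14]
force: [-1.6, -1.7, 6.6]
opening: 0.044
```

send_rows(
  rows=[
    [[0,0,0.001],[0,0,0],44],
    [[0,0,0.002],[0,0,0],44],
    [[0,0,0.002],[0,0,0],44],
  ],
)

```text
clock: 16.18
tool_pos: [0.5751, 0.2114, 0.165]
tool_rot: [-3.141, 0.002, -3.14]
force: [-1.8, -2.7, 7.7]
opening: 0.0441
```

send_rows(
  rows=[
    [[0,0,0.001],[0,0,0],44],
    [[0,0,0.002],[0,0,0],44],
    [[0,0,0.002],[0,0,0],44],
  ],
)

```text
clock: 16.43
tool_pos: [0.5751, 0.2114, 0.164]
tool_rot: [-3.141, 0.002, -3.14]
force: [-1.4, -1.7, 7.3]
opening: 0.0443
```

send_rows(
  rows=[
    [[0,0,0.001],[0,0,0],44],
    [[0,0,0.002],[0,0,0],44],
    [[0,0,0.002],[0,0,0],44],
  ],
)

```text
clock: 16.68
tool_pos: [0.5751, 0.2114, 0.163]
tool_rot: [-3.141, 0.002, -3.14]
force: [-1.3, -1.3, 6.3]
opening: 0.0444
```

Flush is expected at about 0.1628, so I use 0.5 mm steps now.

send_rows(
  rows=[
    [[0,0,0.001],[0,0,0],44],
    [[0,0,0.001],[0,0,0],44],
  ],
)

```text
clock: 16.85
tool_pos: [0.5751, 0.2114, 0.1627]
tool_rot: [-3.141, 0.002, -3.14]
force: [-0.6, -2.6, 6.8]
opening: 0.0442
```

send_rows(
  rows=[
    [[0,0,0.001],[0,0,0],44],
    [[0,0,0.001],[0,0,0],44],
  ],
)

```text
clock: 17.02
tool_pos: [0.5751, 0.2114, 0.1627]
tool_rot: [3.142, 0.002, -3.14]
force: [-1.6, -1.9, 8.7]
opening: 0.0439
```

send_rows(
  rows=[
    [[0,0,0.001],[0,0,0],44],
    [[0,0,0.001],[0,0,0],44],
  ],
)

```text
clock: 17.18
tool_pos: [0.5752, 0.2114, 0.1627]
tool_rot: [3.142, 0.003, -3.14]
force: [-2.1, -2.0, 11.5]
opening: 0.0441
```

send_rows(
  rows=[
    [[0,0,0.001],[0,0,0],44],
    [[0,0,0.001],[0,0,0],44],
  ],
)

```text
clock: 17.35
tool_pos: [0.5752, 0.2114, 0.1627]
tool_rot: [3.141, 0.003, -3.14]
force: [-3.7, -2.4, 12.6]
opening: 0.0441
```

The rigid stop is at TCP 0.1627, as predicted. I build up to about 18–20 N.

send_rows(
  rows=[
    [[0,0,0.001],[0,0,0],44],
    [[0,0,0.001],[0,0,0],44],
  ],
)

```text
clock: 17.52
tool_pos: [0.5753, 0.2114, 0.1627]
tool_rot: [3.141, 0.003, -3.14]
force: [-4.0, -2.0, 14.1]
opening: 0.0441
```

send_rows(
  rows=[
    [[0,0,0.001],[0,0,0],44],
    [[0,0,0.001],[0,0,0],44],
    [[0,0,0.001],[0,0,0],44],
  ],
)

```text
clock: 17.77
tool_pos: [0.5753, 0.2114, 0.1627]
tool_rot: [3.141, 0.004, -3.14]
force: [-5.5, -2.1, 15.5]
opening: 0.044
```

send_rows(
  rows=[
    [[0.001,0,0.001],[0,0,0],44],
    [[0.001,0,0.001],[0,0,0],44],
    [[0.001,0,0.001],[0,0,0],44],
  ],
)

```text
clock: 18.02
tool_pos: [0.5752, 0.2114, 0.1626]
tool_rot: [3.141, 0.005, -3.14]
force: [-3.9, -1.6, 16.4]
opening: 0.0438
```

send_rows(
  rows=[
    [[0,0,0.001],[0,0,0],44],
    [[0,0,0.001],[0,0,0],44],
    [[0,0,0.001],[0,0,0],44],
  ],
)

```text
clock: 18.27
tool_pos: [0.5752, 0.2114, 0.1626]
tool_rot: [3.141, 0.005, -3.14]
force: [-5.6, -2.6, 18.6]
opening: 0.0438
```

send_rows(
  rows=[
    [[0,0,0.0005],[0,0,0],44],
    [[0,0,0.0005],[0,0,0],44],
    [[0,0,0.0005],[0,0,0],44],
    [[0,0,0.0005],[0,0,0],44],
    [[0,0,0.0005],[0,0,0],44],
    [[0,0,0.0005],[0,0,0],44],
  ],
)

```text
clock: 18.77
tool_pos: [0.5752, 0.2113, 0.1626]
tool_rot: [3.141, 0.006, -3.14]
force: [-6.8, -2.5, 18.7]
opening: 0.0441
```

About 18.7 N has been held for over 0.7 s. I unload gently and rise.

send_rows(
  rows=[
    [[0,0,-0.003],[0,0,0],44],
    [[0,0,-0.006],[0,0,0],44],
    [[0,0,-0.009],[0,0,0],44],
    [[0,0,-0.012],[0,0,0],44],
    [[0,0,-0.016],[0,0,0],44],
    [[0,0,-0.022],[0,0,0],44],
    [[0,0,-0.03],[0,0,0],44],
    [[0,0,-0.04],[0,0,0],44],
  ],
)

```text
clock: 19.43
tool_pos: [0.5739, 0.2119, 0.1771]
tool_rot: [-3.141, -0.001, -3.14]
force: [-0.5, -0.3, 0.7]
opening: 0.044
```

send_rows(
  rows=[
    [[0,0,-0.06],[0,0,0],44],
    [[0,0,-0.12],[0,0,0],44],
    [[-0.06,0,-0.17],[0,0,0],44],
    [[-0.12,0,-0.17],[0,0,0],44],
    [[-0.12,0,-0.17],[0,0,0],44],
    [[-0.12,0,-0.17],[0,0,0],44],
    [[-0.12,0,-0.17],[0,0,0],44],
    [[-0.12,0,-0.17],[0,0,0],44],
  ],
)

```text
clock: 20.1
tool_pos: [0.6337, 0.2119, 0.2629]
tool_rot: [3.141, 0.0, -3.14]
force: [0.0, -1.0, 0.1]
opening: 0.0442
```

```bash
python3 chk.py w11 .155; python3 - <<'E'
from h import *
im=grab('side','s11')
i=im['frame'][190:310,215:385,::-1];cv2.imwrite('pics/c11.png',cv2.resize(i,None,fx=4.5,fy=4.5,interpolation=cv2.INTER_CUBIC))
E
```

```text
20.1 [ 0.04755669 -0.99105932  0.10001544] [0.63368249 0.21188475 0.26293713] 0.044159584069881415
rim tilt deg [-0.21947619 -0.08211703] rim z 0.16293560947704905 1243 [0.57525193 0.21243508 0.02505055]
rim outer [0.57534414 0.21242566 0.02681202]
floor [0.57482472 0.21225454 0.12437592]
floor tilt [0.12224134 0.10404837]
collar 633 0.11512588202832158
```

View pics/w11c.png

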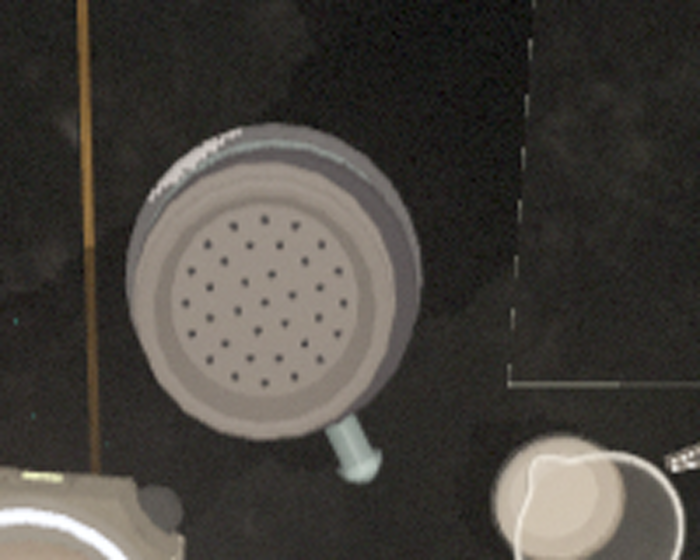

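View pics/c11.png

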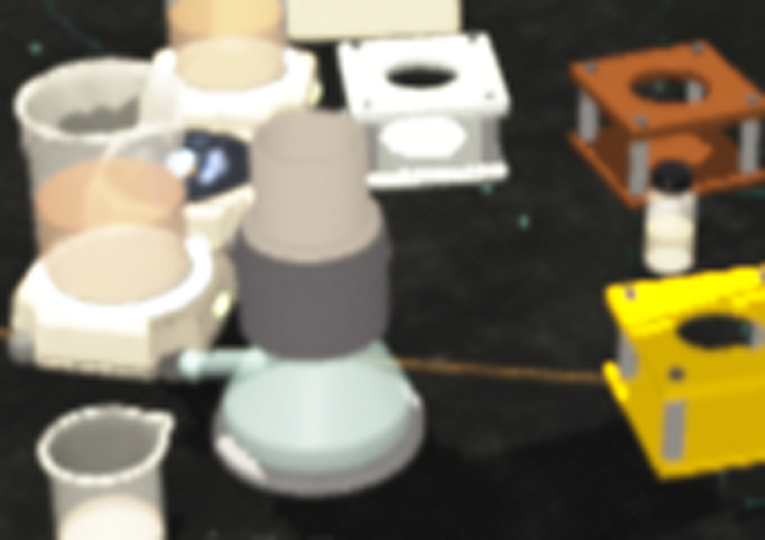

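The flange sits flush on the collar: rim at 0.1629 against 0.1628 expected, tilt about 0.2°. I check the bystanders and hand in.

```bash
python3 - <<'E'
from h import *
a=load('side0')['frame'].astype(int);b=load('s11')['frame'].astype(int)
for n,(u,v) in dict(beaker=(239,300),vial=(364,239),dropper=(366,175)).items():
    print(n,np.abs(a-b)[v-18:v+18,u-13:u+13].mean())
env.finish_job()
E
```

```text
beaker 7.228632478632479
vial 4.716168091168091
dropper 5.164173789173789
the job is handed in; nothing more can be done
```

The funnel is out of its holder and standing upright and free in the receiver, with its flange flush on the grey collar. I handed the job in at about 20 s on the robot's clock.

- **Placing:** I gripped the cup, lifted the funnel out of the aluminium holder, lowered its foot into the black seat and let go. It dropped about 1.2 mm and centred itself, level to about 0.5°.
- **Pressing:** I pressed on the rim with both fingertips and the seat slid down about 14.4 mm. The drag read 6–8 N, a little under the stated 9 N. The funnel met a rigid stop where I had predicted, and I held 18.6–18.7 N there for over half a second. A sideways force of up to about 7 N built up during the press.
- **Last checks:** The rim stood at 0.1629 m against 0.1628 m expected for flush, with a tilt of about 0.2°. The gripper was well clear, and the force on it was near zero.
- **Bystanders:** I did not measure the beaker, vial and dropper bottle again. The before-and-after side pictures differed by 5–7 grey levels around them, which I take as noise and shadow without having checked. The gripper never went near them.
- **Disagreement:** The two-view triangulation of the funnel's rim came out about 5 mm low, because the rim was cut off at the edge of one picture. I used the depth readings instead. They read 1–2 mm low on everything, the worktop included, and otherwise agreed with the given sizes and the contact heights.

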